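# Hang the large ring gauge in the cabinet

## Robot

A 7-joint arm with a two-finger parallel gripper is mounted at the origin on a cart in front of the work surface, level with it; the furniture and walls round the work are solid. World frame = base frame: x ahead of the robot, y to its left, z up, the work surface at z = 0. Lengths are in m, angles in rad, forces in N, time in s.
With the tool pointing down it reaches from about 0.35 to 0.9 m from the base axis. Payload 8.1 kg.
Tool frame: the origin (TCP) lies where the fingers leave the gripper's body, on its centre line; the fingertips stand 73 mm ahead of it and the grasp point (between the pads) lies 54 mm ahead of it (ctrl.tcp_to_grasp is the y of the grasp point in the tool frame, in m); y points along the fingers, x is the direction in which the jaws open and shut, and the axes are right-handed (so a half turn about y gives the same grasp; the last joint's range is limited). The gripper opens to 85 mm and grips with 20 to 120 N. Pads are 22 mm wide; open, the fingers measure 114 mm over their backs; the gripper's body (76 mm by 85 mm) begins 54 mm behind the grasp point. The pads swing forward as they close: fully open they stand 13 mm farther back than shut.
Start: joints at [-1.391, 0.434, 0.025, 1.573, -0.012, 1.134, -0.075], TCP at [0.174, 0.6, 0.304] pointing down, gripper open.
Joint ranges: [-2.62, 2.62], [-0.44, 2.09], [-1.27, 1.32], [0.08, 2.57], [-1.32, 4.46], [0.12, 2], [-2.74, 2.74]. Speed limits (rad/s): [2.22, 2.22, 3.01, 3.01, 3.14, 3.14, 3.14].

## Interface

Orientations are given as a unit quaternion [w, x, y, z].
In Python, from workcell import ctrl gives the robot as it stands.
- The arm moves only by the tool step_arm, never from a script. Its argument "targets" is a list of rows, each an object with "xyz": the shift along the tool's x, y, z in m, a list of three; "delta_rot": the turn, a rotation vector about the tool's x, y, z in degrees, a list of three. A call has 1 to 20 rows; each row is the pose to reach, as a shift and turn from the pose commanded when the call began, along the tool's axes at that moment; what a row does not reach only later rows make up. A row lasts 1/10 s, in which the tool goes at most 50 mm and 8.59 degrees, less where a joint would pass 70% of its speed; a pose out of reach is approached as far as the arm can. A call with a gripper value outside its range is refused whole. "fingers" is the opening in per cent of the stroke, from 0 (shut) to 100 (fully open), set as the call begins (left out, the last holds). The fingers move at their own pace and stop on an object; "squeeze" is the grip in N (left out, the last holds). Time passes only in rows, so rows that repeat a pose let the fingers close. It gives the time, the measured TCP pose, the force and the opening at its end, in the units of the state.
- ctrl.observe(): the state, without advancing time (a new reading comes with each control period).
- ctrl.camera(name): name is "scene" or "top" or "wrist"; returns (picture, depth): 420x560x3 uint8, blue, green, red; 420x560 float32, m along the optical axis (not along the pixel's ray), 0 where there is no reading.
- ctrl.camera_params(name): a dict with "K" (3x3 intrinsics, pixels), "cam_to_world" (4x4, takes a point from camera to world coordinates). Camera axes: x right, y up, looking along -z (the intrinsics and any distortion apply to the point x, -y, -z); pixel columns grow to the right and rows downward; lengths in m; the calibration is good to about 2 mm. A picture is of the moment at which its call begins: read the wrist's pose just before it. camera_params takes no time and is no camera call; for the wrist camera it gives the pose at the moment of the call.
- ctrl.hand_in(): hands the job in, once; it reports no verdict.
The state is a dict: "t": time; "joint_pos": joint angles; "qd": joint speeds; "joint_torque": joint torques, N m; "tcp_pos": TCP position; "tool_rot": TCP orientation; "wrist_force": force on the tool from outside, world axes, zero at the start; "moment": the same for the moment, N m; "gripper_width": finger opening in m.
Only numpy, scipy, OpenCV 4.12 (cv2) and the standard library are available. Lean on these libraries where they do the work, as an engineer would, in place of code of your own. Each camera call takes 0.05 s, during which the arm holds its last target.

## Task

Take the larger of the two ring gauges out of the rack by its handle, lower it through the hatch in the cabinet's roof and hang it by its ring on the hook inside, so that it hangs upright and free. Do not bump the cabinet with the gripper or the gauge, and leave the smaller gauge standing in the rack.

Things in the scene. Friction and masses are not known exactly. Their poses are not given: they have to be found in the camera images.
- large_gauge_mid (a point): Larger ring gauge, upright in one of two pockets (11 deep) of a low rack, 140 high, 0.3 kg. Point: half-way up. Steel ring on edge (axis x, outside 72, bore 46, 12 thick; faces alike) on a foot 28 (x) by 40 (y) by 6. Bore centre 29 below the point, bore top 6 below, ring top 7 above; black flat-sided handle 14 (x) by 24 (y) from 11 to 70 above. z up. Small gauge 110 away along y.
- small_gauge_mid (a point): Smaller ring gauge in the rack's other pocket, same build, same handle: ring outside diameter 52, bore 30, total height 120. The point is half-way up. It stays where it is.
- hook_place (a point): Place on the hook where the gauge shall hang: a point on the axis of a level steel bar 8 thick. The bar comes from the cabinet's back wall (42 behind the point, +x), runs to the front (-x) and ends in a bent-up tip, front face 38 before the point, top 12 above the bar's axis. Axes parallel to the cabinet's. Bar 42 to 52 below the cabinet's top, up to 5 off its middle.
- cabinet: Grey steel cabinet fixed to the bench, 170 deep (x), 220 wide (y), 160 high, clear window in front (-x). Only opening: a hatch in the roof, 140 (x) by 140 (y), centred, edges 6 thick; its lid is folded down behind the back wall. Origin: centre of its underside; +x points to the back wall with the hook. Inner faces of front and back at x = -80, +80. The hung gauge's handle stands out of the hatch.
Not all that is in view belongs to the job. Leave any yellow look-alike of the part that bears large_gauge_mid alone. Leave any purple look-alike of the part that bears small_gauge_mid alone.

How it is judged:
At the end, for the whole second after the job is handed in: The large gauge hangs by its bore on the hook bar, between tip and back wall, upright within 11 degrees, at rest, not leaning on the cabinet; its middle within 20 mm of the bar sideways and 2 to 16 mm above the bar axis. The small gauge stands within 20 mm of its start (x of large_gauge_mid in the frame of hook_place between -0.033 and 0.035 m and y of large_gauge_mid in the frame of hook_place between -0.02 and 0.02 m and z of large_gauge_mid in the frame of hook_place between 0.002 and 0.016 m and angle between large_gauge_mid's own z axis and vertical below 0.2 rad and linear speed of large_gauge below 0.03 m/s and contact force between anything else and cabinet below 0.5 N and angle between small_gauge_mid's own z axis and vertical below 0.15 rad and distance of small_gauge_mid from where it was at the start of the episode below 0.02 m); the robot touches nothing.
It fails at once if the cabinet's walls or roof frame are bumped (more than 4 N) by gripper or gauge (contact force between anything else and cabinet above 4 N).
It fails at once if the small gauge is lifted, knocked or tipped (distance of small_gauge_mid from where it was at the start of the episode above 0.025 m or angle between small_gauge_mid's own z axis and vertical above 0.3 rad).
It also fails if it takes over 45 s, if anything falls off the work surface, if the arm or the gripper's body presses on something with over 40 N, if the wrist force passes 120 N, or if a joint passes its speed limit or range.

## Working session

There is one attempt and no reset: what is moved stays moved. The work goes in short steps, Python scripts to look and compute and a tool call to move; the robot and the scene stay as the last step left them, time stands still between calls to the robot, and variables do not carry over. Pictures are saved under pics/ and viewed, and the job is handed in when it is done.

Besides the shell and the picture viewer there is one more tool, called as name(argument=value, ...) on one line, values as JSON. step_arm: Moves the arm, as the interface text tells. Its arguments: {"type":"object","properties":{"targets":{"type":"array"},"fingers":{"type":"number"},"squeeze":{"type":"number"}},"required":["targets"]}

```bash
ls; mkdir -p pics
python3 - <<'E'
from workcell import ctrl
import cv2,numpy as np
print(ctrl.observe()); print(ctrl.tcp_to_grasp)
for n in ["scene","top","wrist"]:
    p=ctrl.camera_params(n); im,d=ctrl.camera(n)
    cv2.imwrite(f"pics/{n}0.png",im); np.savez(f"{n}0.npz",im=im,d=d,K=p["K"],T=p["cam_to_world"])
    print(n,{k:np.round(v,4).tolist() if not isinstance(v,str) else v for k,v in p.items()})
E
```

```text
pics
{'t': 0.0, 'joint_pos': array([-1.39061951,  0.43522526,  0.02494957,  1.57411505, -0.01162827,
        1.13401631, -0.07508837]), 'qd': array([-0.00074452, -0.00012169, -0.00128612,  0.00103479, -0.00019393,
        0.00098435,  0.00065462]), 'joint_torque': array([ 8.32109235e-04, -6.70483017e+01,  1.02566689e+00, -3.16207016e+01,
        1.56611216e-02,  1.25277243e-02,  3.08581022e-06]), 'tcp_pos': array([0.17430228, 0.59977981, 0.30311725]), 'tool_rot': array([-0.5651055 ,  0.56585408,  0.42410461, -0.42497083]), 'wrist_force': array([-0.0290423 , -0.44201679, -0.65261572]), 'moment': array([-0.01196264,  0.02787552, -0.03485874]), 'gripper_width': 0.08550247719189757}
0.0539
scene {'K': [[506.3377, 0.0, 283.738], [0.0, 506.3377, 206.6734], [0.0, 0.0, 1.0]], 'cam_to_world': [[0.6084, 0.5093, -0.6086, -0.0068], [-0.7933, 0.3688, -0.4845, -0.4376], [-0.0223, 0.7775, 0.6284, 0.703], [0.0, 0.0, 0.0, 1.0]]}
top {'K': [[398.3684, 0.0, 273.3909], [0.0, 398.3684, 211.4478], [0.0, 0.0, 1.0]], 'cam_to_world': [[-0.0226, 0.9911, -0.1312, 0.4434], [-0.9995, -0.0252, -0.0183, -0.0026], [-0.0214, 0.1307, 0.9912, 0.9217], [0.0, 0.0, 0.0, 1.0]]}
wrist {'K': [[335.6748, 0.0, 274.1083], [0.0, 335.6748, 209.0988], [0.0, 0.0, 1.0]], 'cam_to_world': [[0.2795, -0.9185, -0.2799, 0.1028], [0.9601, 0.267, 0.0827, 0.6213], [-0.0013, -0.2918, 0.9565, 0.3726], [0.0, 0.0, 0.0, 1.0]]}
```

View pics/scene0.png

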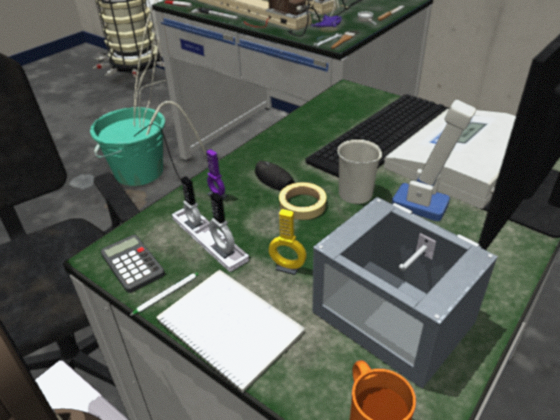

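View pics/top0.png

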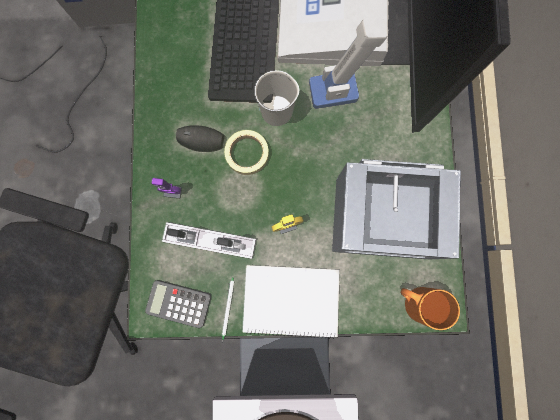

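View pics/wrist0.png

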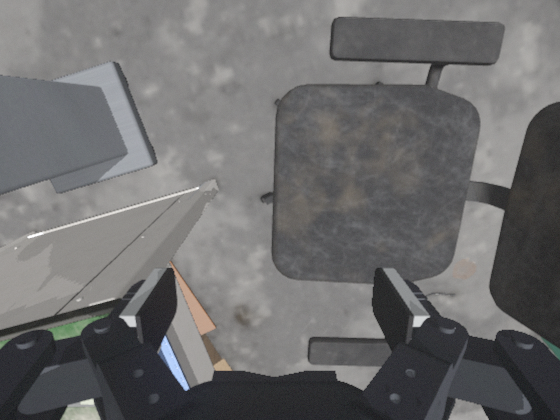

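```bash
cat > h.py <<'E'
import numpy as np,cv2
def cloud(d,K,T):
    v,u=np.mgrid[:d.shape[0],:d.shape[1]]
    z=d; P=np.stack([(u-K[0,2])/K[0,0]*z,-(v-K[1,2])/K[1,1]*z,-z],-1)
    return P@T[:3,:3].T+T[:3,3]
def load(n):
    f=np.load(n+".npz"); return f["im"],f["d"],f["K"],f["T"],cloud(f["d"],f["K"],f["T"])
def proj(p,K,T):
    q=(np.asarray(p)-T[:3,3])@T[:3,:3]
    return np.array([K[0,0]*q[0]/-q[2]+K[0,2],K[1,1]*-q[1]/-q[2]+K[1,2]])
E
python3 - <<'E'
from h import *
a=load("scene0");b=load("top0")
c1=cv2.resize(a[0][140:280,150:320],None,fx=4,fy=4,interpolation=2)[:, :]
c1=cv2.resize(a[0][140:280,150:320],(680,560),interpolation=2); cv2.imwrite("pics/c1.png",c1)
c2=cv2.resize(b[0][170:270,150:310],(800,500),interpolation=2); cv2.imwrite("pics/c2.png",c2)
c3=cv2.resize(b[0][150:265,325:470],(725,575),interpolation=2); cv2.imwrite("pics/c3.png",c3)
c4=cv2.resize(a[0][190:380,305:500],(585,570),interpolation=2); cv2.imwrite("pics/c4.png",c4)
for n,uv in [("top",[(228,242),(222,240),(235,243),(175,236),(180,235),(290,222),(396,178),(396,205),(366,172),(355,165),(355,240),(440,165),(440,240)]),("scene",[(218,205),(220,232),(223,240),(189,190),(415,255),(404,264),(428,240),(287,225)])]:
    L=a if n=="scene" else b
    for u,v in uv: print(n,u,v,L[4][v,u].round(3),L[0][v,u])
E
```

```text
top 228 242 [0.488 0.102 0.145] [68 69 69]
top 222 240 [0.493 0.113 0.145] [88 88 86]
top 235 243 [0.49  0.096 0.077] [169 167 172]
top 175 236 [0.504 0.212 0.121] [108 105 107]
top 180 235 [0.507 0.205 0.107] [49 52 52]
top 290 222 [ 0.526 -0.021  0.131] [105 124 133]
top 396 178 [ 0.612 -0.24   0.118] [240 238 239]
top 396 205 [ 0.556 -0.236  0.12 ] [221 219 222]
top 366 172 [ 0.617 -0.17   0.161] [175 169 166]
top 355 165 [ 0.631 -0.15   0.161] [192 184 182]
top 355 240 [ 0.485 -0.142  0.161] [209 202 200]
top 440 165 [ 0.628 -0.317  0.154] [180 175 174]
top 440 240 [ 0.482 -0.303  0.16 ] [202 193 191]
scene 218 205 [0.483 0.105 0.129] [ 9 11 12]
scene 220 232 [0.52  0.151 0.012] [235 230 226]
scene 223 240 [0.509 0.133 0.008] [123 118 120]
scene 189 190 [0.504 0.207 0.105] [14 13 14]
scene 415 255 [ 0.587 -0.236  0.117] [231 230 227]
scene 404 264 [ 0.556 -0.232  0.119] [208 208 204]
scene 428 240 [ 0.619 -0.242  0.13 ] [105  99 102]
scene 287 225 [ 0.526 -0.019  0.114] [ 29 107 124]
```

View pics/c1.png

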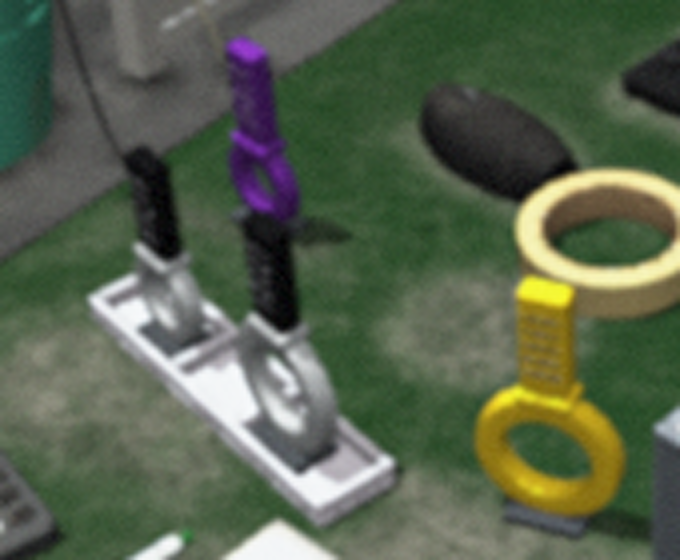

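View pics/c2.png

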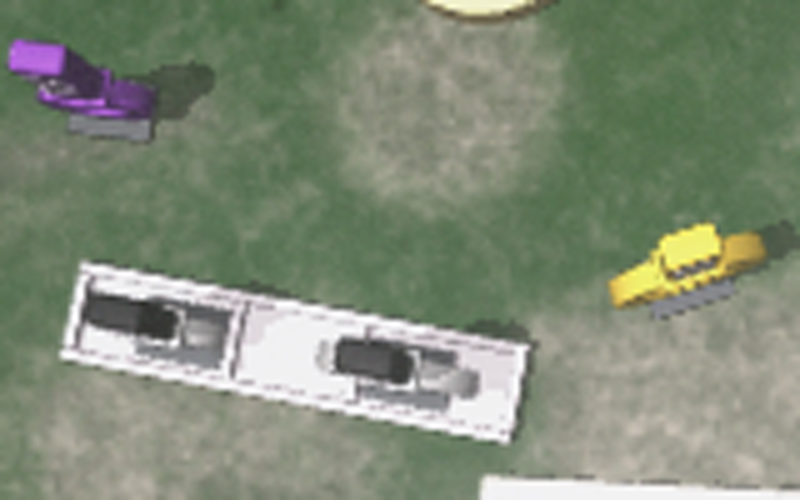

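View pics/c3.png

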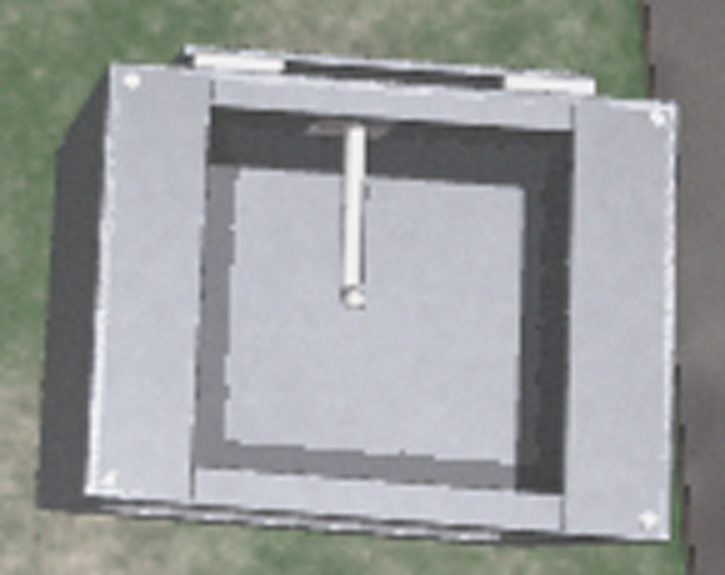

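View pics/c4.png

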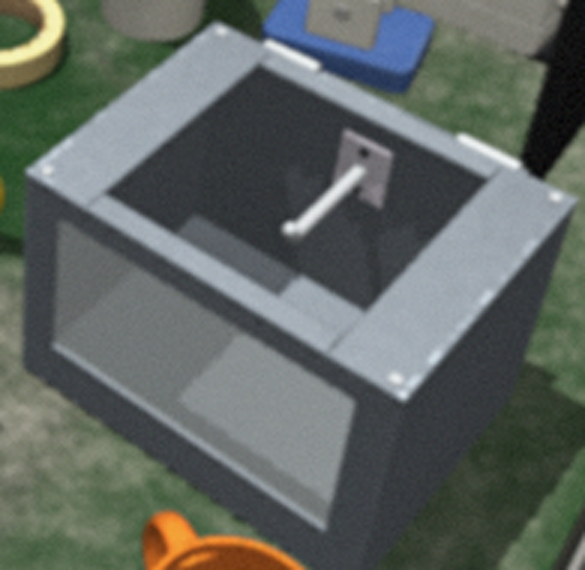

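Run:
```python
from h import *
from scipy.spatial.transform import Rotation as R
from scipy.spatial import ConvexHull
q=np.array([-0.5651055,0.56585408,0.42410461,-0.42497083]);print(R.from_quat(np.r_[q[1:],q[0]]).as_matrix().round(3))
a=load("scene0");b=load("top0")
for n,L in (("scene",a),("top",b)):
    P=L[4];im=L[0].astype(int)
    m=(P[...,0]>.44)&(P[...,0]<.68)&(P[...,1]<-.1)&(P[...,1]>-.38)&(abs(P[...,2]-.16)<.012)
    m=cv2.morphologyEx(m.astype(np.uint8),cv2.MORPH_OPEN,np.ones((3,3)))>0
    Q=P[m]; print(n,"roof z",np.median(Q[:,2]),len(Q))
    r=cv2.minAreaRect(Q[:,:2].astype(np.float32)*1000);print(r, cv2.boxPoints(r))
    # plane tilt
    A=np.c_[Q[:,:2],np.ones(len(Q))];print(np.linalg.lstsq(A,Q[:,2],rcond=None)[0])
    # hook bar
    m=(P[...,0]>.52)&(P[...,0]<.66)&(P[...,1]<-.18)&(P[...,1]>-.29)&(P[...,2]>.1)&(P[...,2]<.14)&(im.min(-1)>185)
    Q=P[m];print("bar",len(Q)); 
    for s in np.arange(.53,.66,.01):
        k=Q[(Q[:,0]>=s)&(Q[:,0]<s+.01)]
        if len(k): print(round(s,2),np.median(k,0).round(4),k.min(0).round(4),k.max(0).round(4),len(k))
    # handles
    for nm,c in (("L",(.488,.105)),("S",(.505,.21))):
        m=(np.hypot(P[...,0]-c[0],P[...,1]-c[1])<.03)&(P[...,2]>(.139 if nm=="L" else .117))
        Q=P[m];print(nm,len(Q),Q.mean(0).round(4),np.median(Q[:,2]),cv2.minAreaRect(Q[:,:2].astype(np.float32)*1000))
        m=(np.hypot(P[...,0]-c[0],P[...,1]-c[1])<.03)&(P[...,2]>.09)
        Q=P[m];print(nm,len(Q),Q.mean(0).round(4),cv2.minAreaRect(Q[:,:2].astype(np.float32)*1000))
    # rack
    m=(P[...,0]>.44)&(P[...,0]<.54)&(P[...,1]<.26)&(P[...,1]>.04)&(P[...,2]>.006)&(P[...,2]<.025)&(im.min(-1)>150)
    Q=P[m];print("rack",len(Q),cv2.minAreaRect(Q[:,:2].astype(np.float32)*1000),np.percentile(Q[:,2],[5,50,95]))
```

```text
[[ 0.279 -0.    -0.96 ]
 [ 0.96  -0.002  0.279]
 [-0.002 -1.    -0.   ]]
scene roof z 0.1590342408702295 6724
((546.3839111328125, -232.94558715820312), (221.57049560546875, 183.9082489013672), 84.02508544921875) [[ 443.39734 -333.55722]
 [ 626.3065  -352.70078]
 [ 649.3705  -132.33395]
 [ 466.4613  -113.1904 ]]
[0.00702451 0.00025584 0.15471132]
bar 109
0.54 [ 0.5454 -0.2322  0.1254] [ 0.5419 -0.2346  0.1238] [ 0.5484 -0.2305  0.127 ] 9
0.55 [ 0.5567 -0.2338  0.1185] [ 0.5521 -0.2359  0.1167] [ 0.5595 -0.2316  0.1193] 11
0.56 [ 0.5651 -0.2349  0.1174] [ 0.5609 -0.2373  0.1159] [ 0.5697 -0.2316  0.1192] 15
0.57 [ 0.5759 -0.2356  0.1172] [ 0.5701 -0.2381  0.1153] [ 0.58   -0.2319  0.1208] 19
0.58 [ 0.5844 -0.2359  0.1179] [ 0.5801 -0.2388  0.117 ] [ 0.59   -0.2336  0.1193] 14
0.59 [ 0.5947 -0.2369  0.1179] [ 0.5903 -0.2401  0.1154] [ 0.5993 -0.2339  0.1193] 17
0.6 [ 0.6055 -0.2384  0.1172] [ 0.6005 -0.2402  0.1149] [ 0.6095 -0.2349  0.1197] 15
0.61 [ 0.6115 -0.2389  0.1174] [ 0.6105 -0.241   0.1164] [ 0.6139 -0.2354  0.1198] 9
L 74 [0.4865 0.112  0.1433] 0.1435126463920477 ((487.65780
[... 1630 characters left out ...]
 [0.4899 0.1117 0.1446] 0.14506957290449063 ((489.9930725097656, 112.07154083251953), (24.100881576538086, 13.601349830627441), 76.84857940673828)
L 116 [0.4892 0.1097 0.1376] ((490.16802978515625, 112.01590728759766), (24.031408309936523, 14.849753379821777), 78.1845932006836)
S 84 [0.512  0.2155 0.124 ] 0.12406456976163749 ((512.455810546875, 216.5706024169922), (23.486352920532227, 13.779208183288574), 77.6057357788086)
S 113 [0.5113 0.2134 0.1189] ((512.036376953125, 216.40774536132812), (23.97322654724121, 14.415789604187012), 78.62259674072266)
rack 701 ((489.7092590332031, 151.839111328125), (230.14773559570312, 64.59420776367188), 77.68299102783203) [0.00619749 0.01452158 0.01834366]
```

step_arm(targets=[{"xyz":[-0.025,0,-0.029],"delta_rot":[0,-0.3,0]},{"xyz":[-0.051,0,-0.058],"delta_rot":[0,-0.6,0]},{"xyz":[-0.076,0,-0.088],"delta_rot":[0,-0.9,0]},{"xyz":[-0.102,0,-0.117],"delta_rot":[0,-1.2,0]},{"xyz":[-0.127,0,-0.146],"delta_rot":[0,-1.5,0]},{"xyz":[-0.152,0,-0.175],"delta_rot":[0,-1.8,0]},{"xyz":[-0.178,0,-0.205],"delta_rot":[0,-2.1,0]},{"xyz":[-0.203,0,-0.234],"delta_rot":[0,-2.4,0]},{"xyz":[-0.229,0,-0.263],"delta_rot":[0,-2.7,0]},{"xyz":[-0.254,0,-0.292],"delta_rot":[0,-3,0]},{"xyz":[-0.279,0,-0.322],"delta_rot":[0,-3.3,0]},{"xyz":[-0.305,0,-0.351],"delta_rot":[0,-3.6,0]},{"xyz":[-0.33,0,-0.38],"delta_rot":[0,-3.9,0]},{"xyz":[-0.356,0,-0.409],"delta_rot":[0,-4.2,0]},{"xyz":[-0.371,0,-0.427],"delta_rot":[0,-4.2,0]},{"xyz":[-0.381,0,-0.4386],"delta_rot":[0,-4.2,0]},{"xyz":[-0.381,0,-0.4386],"delta_rot":[0,-4.2,0]},{"xyz":[-0.381,0,-0.4386],"delta_rot":[0,-4.2,0]}], fingers=70)

```text
t: 1.95
tcp_pos: [0.4889, 0.1122, 0.3037]
tool_rot: [0.55, -0.549, -0.445, 0.445]
wrist_force: [0.9, -0.3, -0.8]
gripper_width: 0.0599
```

Run:
```python
from h import *
from workcell import ctrl
from scipy.spatial.transform import Rotation as R
o=ctrl.observe();print(o["t"],o["tcp_pos"],o["wrist_force"],o["joint_pos"].round(2))
q=o["tool_rot"];print(R.from_quat(np.r_[q[1:],q[0]]).as_matrix().round(4))
p=ctrl.camera_params("wrist"); im,d=ctrl.camera("wrist")
cv2.imwrite("pics/w1.png",im); np.savez("w1.npz",im=im,d=d,K=p["K"],T=p["cam_to_world"])
P=load("w1")[4]
m=(np.hypot(P[...,0]-.49,P[...,1]-.11)<.03)&(P[...,2]>.138)&(P[...,2]<.16)
Q=P[m];print(len(Q),Q.mean(0),np.median(Q[:,2]),cv2.minAreaRect(Q[:,:2].astype(np.float32)*1000))
print([proj(x,p["K"],p["cam_to_world"]).round() for x in [(.489,.112,.145),(.512,.2165,.124)]])
```

```text
1.95 [0.48889694 0.11223092 0.30369385] [ 0.90195484 -0.26066229 -0.8118275 ] [-0.57  0.23  0.29  1.89 -0.08  1.03  1.11]
[[ 2.084e-01 -6.000e-04 -9.781e-01]
 [ 9.781e-01  2.000e-04  2.084e-01]
 [ 0.000e+00 -1.000e+00  7.000e-04]]
623 [0.48886733 0.11421115 0.14370207] 0.14404744762218502 ((489.43792724609375, 114.1991958618164), (23.310916900634766, 13.712780952453613), 77.63993835449219)
[array([273., 216.]), array([411., 209.])]
```

View pics/w1.png

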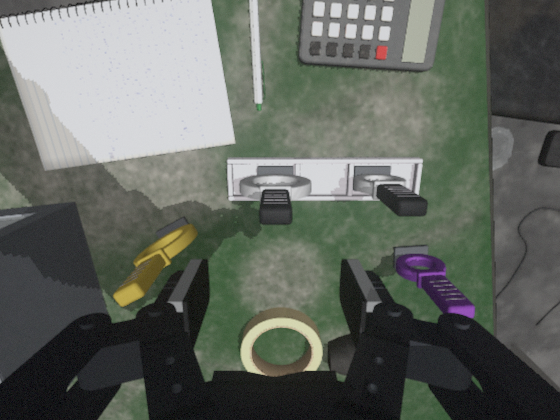

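step_arm(targets=[{"xyz":[0.001,0.025,0]},{"xyz":[0.001,0.055,0]},{"xyz":[0.001,0.08,0]},{"xyz":[0.001,0.1,0]},{"xyz":[0.001,0.115,0]},{"xyz":[0.001,0.123,0]},{"xyz":[0.001,0.123,0]},{"xyz":[0.001,0.123,0]}])

```text
invalid input
```

```bash
cat > snap.py <<'E'
from h import *
import sys
from workcell import ctrl
from scipy.spatial.transform import Rotation as R
def state():
    o=ctrl.observe();q=o["tool_rot"];M=R.from_quat(np.r_[q[1:],q[0]]).as_matrix()
    print(round(o["t"],2),o["tcp_pos"].round(4),o["wrist_force"].round(1),o["joint_pos"].round(2),o["gripper_width"]);print(M.round(4));return o,M
def snap(n,tag):
    p=ctrl.camera_params(n); im,d=ctrl.camera(n)
    cv2.imwrite(f"pics/{tag}.png",im); np.savez(tag+".npz",im=im,d=d,K=p["K"],T=p["cam_to_world"]); return load(tag)
E
python3 - <<'E'
from snap import *
state(); L=snap("scene","s2")
cv2.imwrite("pics/s2c.png",cv2.resize(L[0][100:290,130:330],(800,760),interpolation=2)[:600])
E
```

```text
2.0 [0.4887 0.1128 0.3037] [-0.3  0.8 -0.2] [-0.57  0.23  0.29  1.89 -0.08  1.03  1.11] 0.05969501462590179
[[ 2.071e-01 -6.000e-04 -9.783e-01]
 [ 9.783e-01  4.000e-04  2.071e-01]
 [ 2.000e-04 -1.000e+00  7.000e-04]]
```

View pics/s2c.png

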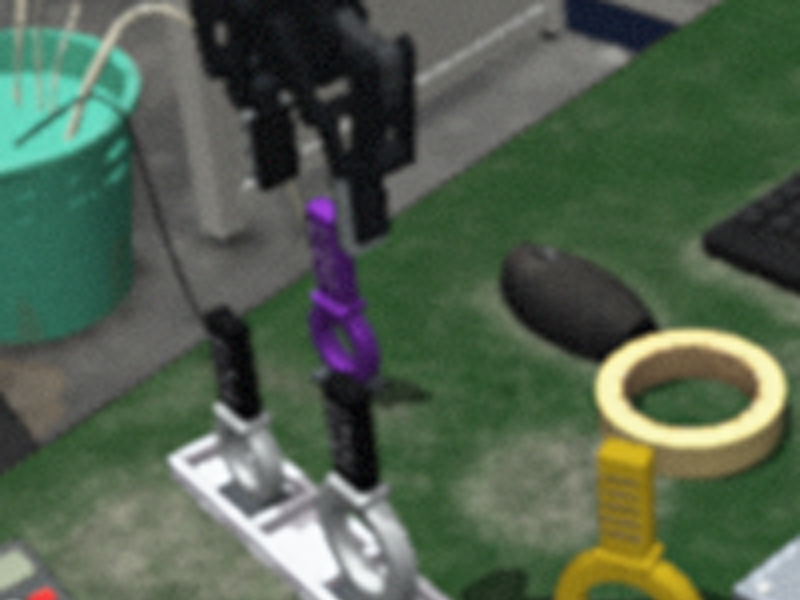

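The move was refused because delta_rot is required; the picture shows the jaws above the black larger handle (crop 350,380).

step_arm(targets=[{"xyz":[0.001,0.025,0],"delta_rot":[0,0,0]},{"xyz":[0.001,0.055,0],"delta_rot":[0,0,0]},{"xyz":[0.001,0.08,0],"delta_rot":[0,0,0]},{"xyz":[0.001,0.1,0],"delta_rot":[0,0,0]},{"xyz":[0.001,0.115,0],"delta_rot":[0,0,0]},{"xyz":[0.001,0.123,0],"delta_rot":[0,0,0]},{"xyz":[0.001,0.123,0],"delta_rot":[0,0,0]},{"xyz":[0.001,0.123,0],"delta_rot":[0,0,0]}])

```text
t: 2.85
tcp_pos: [0.4896, 0.1134, 0.1814]
tool_rot: [-0.549, 0.549, 0.445, -0.445]
wrist_force: [-0.0, 0.2, 0.1]
gripper_width: 0.0599
```

Run:
```python
from snap import *
state(); L=snap("scene","s3")
cv2.imwrite("pics/s3c.png",cv2.resize(L[0][140:290,130:330],(800,600),interpolation=2))
L=snap("wrist","w3")
```

```text
2.85 [0.4896 0.1134 0.1814] [-0.   0.2  0.1] [-0.53  0.39  0.26  2.03 -0.14  0.74  1.18] 0.05988343995874461
[[ 2.074e-01  5.000e-04 -9.783e-01]
 [ 9.783e-01  4.000e-04  2.074e-01]
 [ 5.000e-04 -1.000e+00 -4.000e-04]]
```

View pics/s3c.png

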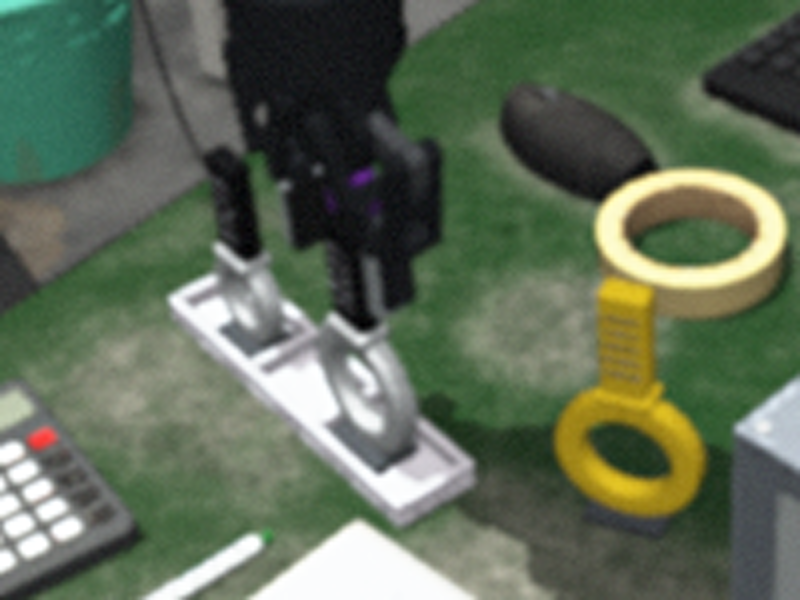

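View pics/w3.png

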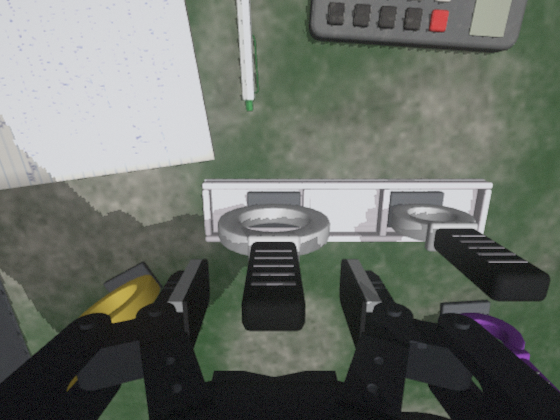

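step_arm(targets=[{"xyz":[0,0,0],"delta_rot":[0,0,0]},{"xyz":[0,0,0],"delta_rot":[0,0,0]},{"xyz":[0,0,0],"delta_rot":[0,0,0]},{"xyz":[0,0,0],"delta_rot":[0,0,0]},{"xyz":[0,0,0],"delta_rot":[0,0,0]},{"xyz":[0,0,0],"delta_rot":[0,0,0]},{"xyz":[0,0,0],"delta_rot":[0,0,0]},{"xyz":[0,0,0],"delta_rot":[0,0,0]}], fingers=0, squeeze=60)

```text
t: 3.75
tcp_pos: [0.4899, 0.113, 0.1814]
tool_rot: [-0.549, 0.55, 0.445, -0.445]
wrist_force: [-0.6, -0.0, 6.4]
gripper_width: 0.0229
```

step_arm(targets=[{"xyz":[0,-0.003,0],"delta_rot":[0,0,0]},{"xyz":[0,-0.008,0],"delta_rot":[0,0,0]},{"xyz":[0,-0.015,0],"delta_rot":[0,0,0]},{"xyz":[0,-0.025,0],"delta_rot":[0,0,0]},{"xyz":[0,-0.04,0],"delta_rot":[0,0,0]},{"xyz":[0,-0.065,0],"delta_rot":[0,0,0]},{"xyz":[0,-0.095,0],"delta_rot":[0,0,0]},{"xyz":[0,-0.125,0],"delta_rot":[0,0,0]},{"xyz":[0,-0.155,0],"delta_rot":[0,0,0]},{"xyz":[0,-0.18,0],"delta_rot":[0,0,0]},{"xyz":[0,-0.195,0],"delta_rot":[0,0,0]},{"xyz":[0,-0.2,0],"delta_rot":[0,0,0]},{"xyz":[0,-0.2,0],"delta_rot":[0,0,0]},{"xyz":[0,-0.2,0],"delta_rot":[0,0,0]}])

```text
t: 5.15
tcp_pos: [0.489, 0.1128, 0.3801]
tool_rot: [0.55, -0.549, -0.444, 0.445]
wrist_force: [-0.3, 0.2, -3.7]
gripper_width: 0.0231
```

Run:
```python
from snap import *
o,M=state(); L=snap("scene","s4")
cv2.imwrite("pics/s4c.png",cv2.resize(L[0][60:260,130:400],(800,593),interpolation=2))
t=np.array([.5805,-.236])
c=np.array([np.cos(np.deg2rad(-6)),np.sin(np.deg2rad(-6))])
front=t-c*.073; print("front",front)
d=np.r_[front,o["tcp_pos"][2]]-o["tcp_pos"]; print("tool shift",M.T@d)
```

```text
5.15 [0.489  0.1128 0.3801] [-0.3  0.2 -3.7] [-0.59  0.17  0.3   1.77 -0.05  1.22  1.09] 0.02305709789925053
[[ 2.081e-01 -1.300e-03 -9.781e-01]
 [ 9.781e-01 -5.000e-04  2.081e-01]
 [-7.000e-04 -1.000e+00  1.200e-03]]
front [ 0.5078999  -0.22836942]
tool shift [-3.29728174e-01  1.31277258e-04 -8.94682710e-02]
```

View pics/s4c.png

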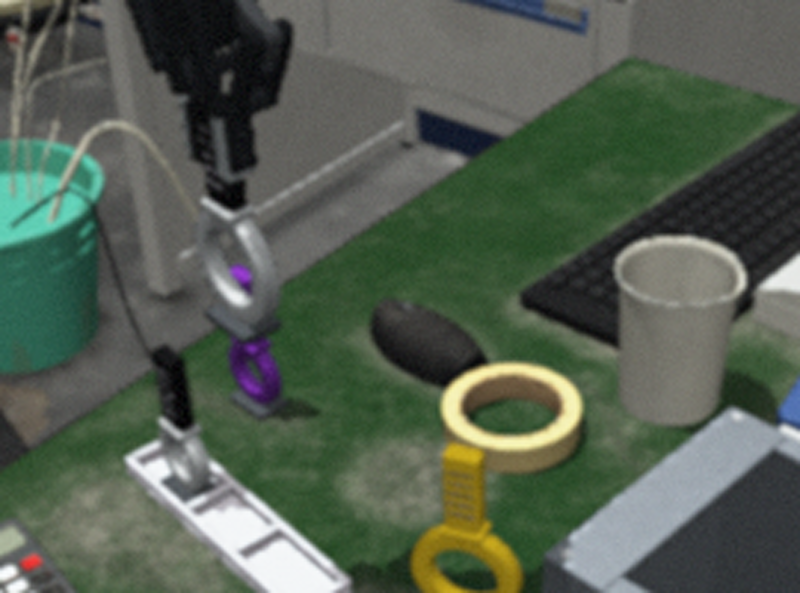

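step_arm(targets=[{"xyz":[-0.01,0,-0.003],"delta_rot":[0,0,0]},{"xyz":[-0.03,0,-0.008],"delta_rot":[0,-0.5,0]},{"xyz":[-0.06,0,-0.016],"delta_rot":[0,-1,0]},{"xyz":[-0.09,0,-0.024],"delta_rot":[0,-1.6,0]},{"xyz":[-0.12,0,-0.032],"delta_rot":[0,-2.2,0]},{"xyz":[-0.15,0,-0.041],"delta_rot":[0,-2.8,0]},{"xyz":[-0.18,0,-0.049],"delta_rot":[0,-3.4,0]},{"xyz":[-0.21,0,-0.057],"delta_rot":[0,-4,0]},{"xyz":[-0.24,0,-0.065],"delta_rot":[0,-4.6,0]},{"xyz":[-0.27,0,-0.073],"delta_rot":[0,-5.2,0]},{"xyz":[-0.295,0,-0.08],"delta_rot":[0,-5.6,0]},{"xyz":[-0.315,0,-0.085],"delta_rot":[0,-6,0]},{"xyz":[-0.326,0,-0.088],"delta_rot":[0,-6,0]},{"xyz":[-0.33,0,-0.0895],"delta_rot":[0,-6,0]},{"xyz":[-0.33,0,-0.0895],"delta_rot":[0,-6,0]},{"xyz":[-0.33,0,-0.0895],"delta_rot":[0,-6,0]}])

```text
t: 6.8
tcp_pos: [0.5085, -0.2274, 0.3807]
tool_rot: [0.525, -0.525, -0.474, 0.473]
wrist_force: [1.6, 0.0, -2.9]
gripper_width: 0.0232
```

Run:
```python
from snap import *
o,M=state(); L=snap("scene","s5")
cv2.imwrite("pics/s5c.png",cv2.resize(L[0][60:380,240:560],(600,600),interpolation=2))
L=snap("top","t5")
L=snap("wrist","w5"); P=L[4]; im=L[0].astype(int)
# gauge points in the tool frame: handle / ring
G=(P-o["tcp_pos"])@M
for lo in np.arange(.06,.2,.01):
    m=(G[...,1]>lo)&(G[...,1]<lo+.01)&(abs(G[...,0])<.05)&(abs(G[...,2])<.05)&(L[1]>0)
    k=G[m]
    if len(k)>5: print(round(lo,2),len(k),k.min(0).round(4),k.max(0).round(4),np.median(k,0).round(4))
m=(P[...,0]>.5)&(P[...,0]<.66)&(P[...,1]<-.18)&(P[...,1]>-.29)&(P[...,2]>.1)&(P[...,2]<.14)&(im.min(-1)>150)
Q=P[m]
for s in np.arange(.53,.66,.01):
    k=Q[(Q[:,0]>=s)&(Q[:,0]<s+.01)]
    if len(k): print(round(s,2),np.median(k,0).round(4),k.min(0).round(4),k.max(0).round(4),len(k))
```

```text
6.8 [ 0.5085 -0.2274  0.3807] [ 1.6  0.  -2.9] [-0.07  0.28  0.51  1.65 -0.14  1.25  1.94] 0.023173031687807898
[[ 1.033e-01 -3.000e-04 -9.946e-01]
 [ 9.946e-01  8.000e-04  1.033e-01]
 [ 7.000e-04 -1.000e+00  4.000e-04]]
0.06 999 [-0.0243  0.06    0.0047] [0.0259 0.07   0.0117] [0.0006 0.0642 0.0069]
0.07 457 [-0.011   0.0701  0.0038] [0.0127 0.08   0.0097] [0.0011 0.0742 0.0066]
0.08 367 [-0.0111  0.08    0.003 ] [0.013  0.09   0.0076] [0.0006 0.0848 0.0066]
0.09 622 [-0.0129  0.09   -0.0034] [0.0146 0.1    0.0091] [0.0011 0.096  0.0069]
0.1 749 [-0.0236  0.1    -0.0062] [0.0263 0.11   0.0087] [0.0006 0.1061 0.0017]
0.11 727 [-0.0316  0.11   -0.0065] [0.0334 0.12   0.0062] [-0.0017  0.1138  0.0049]
0.12 307 [-0.0344  0.12   -0.0056] [0.0362 0.13   0.006 ] [-0.0189  0.1243  0.0054]
0.13 208 [-0.0341  0.13   -0.0039] [0.0363 0.14   0.0061] [-0.0211  0.1351  0.0054]
0.14 373 [-0.0337  0.1402 -0.0052] [0.0355 0.15   0.006 ] [0.0191 0.146  0.0047]
0.15 997 [-0.0303  0.15   -0.0062] [0.0312 0.16   0.006 ] [0.0013 0.1566 0.0014]
0.16 228 [-0.0203  0.1601 -0.0136] [0.0221 0.17   0.013 ] [0.0006 0.1647 0.0056]
0.17 851 [-0.019   0.17   -0.0145] [0.0209 0.1756 0.014 ] [0.0013 0.1711 0.0082]
0.55 [ 0.5582 -0.2329  0.1179] [ 0.5564 -0.2362  0.116 ] [ 0.5596 -0.2296  0.1196] 19
```

View pics/s5c.png

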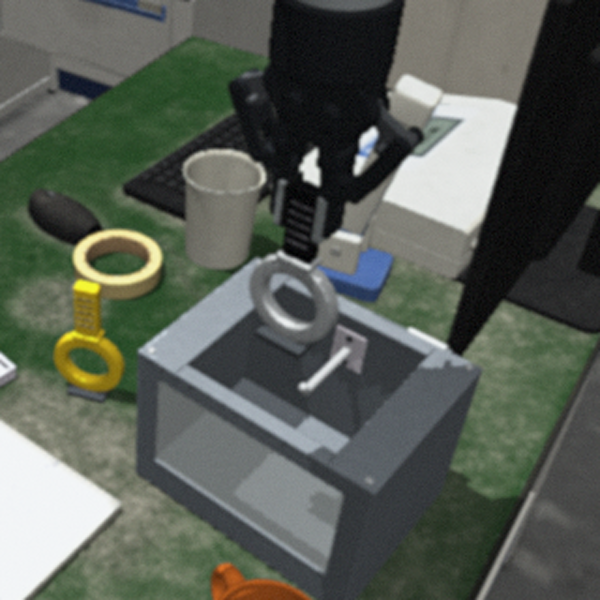

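View pics/w5.png

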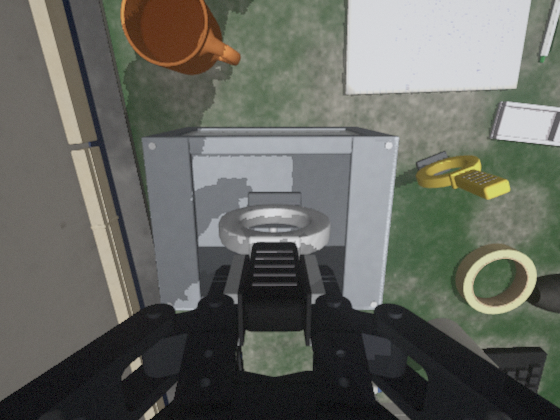

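View pics/t5.png

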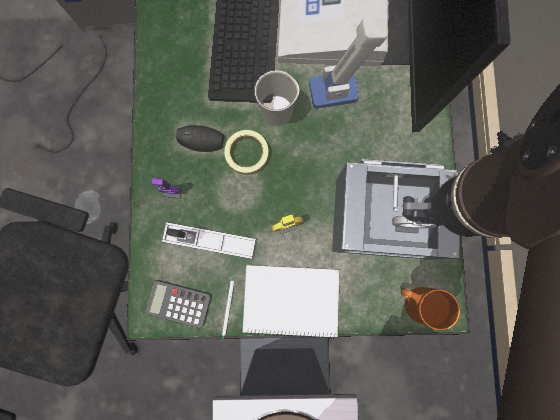

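step_arm(targets=[{"xyz":[-0.0015,0.01,0],"delta_rot":[0,0,0]},{"xyz":[-0.0015,0.03,0],"delta_rot":[0,0,0]},{"xyz":[-0.0015,0.05,0],"delta_rot":[0,0,0]},{"xyz":[-0.0015,0.07,0],"delta_rot":[0,0,0]},{"xyz":[-0.0015,0.09,0],"delta_rot":[0,0,0]},{"xyz":[-0.0015,0.107,0],"delta_rot":[0,0,0]},{"xyz":[-0.0015,0.12,0],"delta_rot":[0,0,0]},{"xyz":[-0.0015,0.128,0],"delta_rot":[0,0,0]},{"xyz":[-0.0015,0.132,0],"delta_rot":[0,0,0]},{"xyz":[-0.0015,0.132,0],"delta_rot":[0,0,0]},{"xyz":[-0.0015,0.132,0],"delta_rot":[0,0,0]}])

```text
t: 8.05
tcp_pos: [0.5085, -0.2302, 0.2495]
tool_rot: [-0.525, 0.526, 0.473, -0.473]
wrist_force: [0.1, -0.6, -2.7]
gripper_width: 0.0235
```

Run:
```python
from snap import *
o,M=state(); L=snap("scene","s6")
cv2.imwrite("pics/s6c.png",cv2.resize(L[0][160:340,300:500],(667,600),interpolation=2))
L=snap("wrist","w6")
L=snap("top","t6")
cv2.imwrite("pics/t6c.png",cv2.resize(L[0][150:265,325:470],(725,575),interpolation=2))
```

```text
8.05 [ 0.5085 -0.2302  0.2495] [ 0.1 -0.6 -2.7] [-0.02  0.4   0.48  1.84 -0.22  0.96  2.02] 0.023526139772888505
[[ 1.048e-01  1.000e-03 -9.945e-01]
 [ 9.945e-01 -3.000e-04  1.048e-01]
 [-2.000e-04 -1.000e+00 -1.000e-03]]
```

View pics/s6c.png

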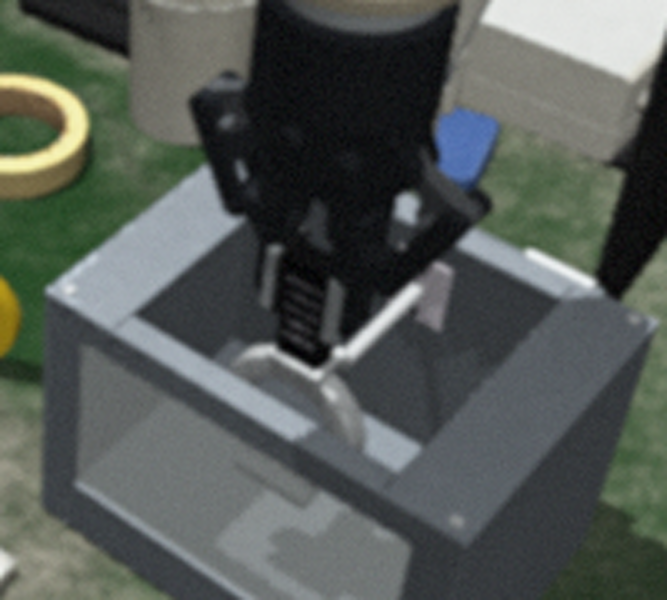

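View pics/w6.png

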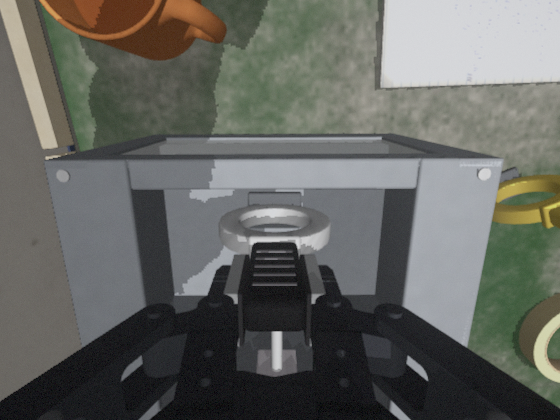

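View pics/t6c.png

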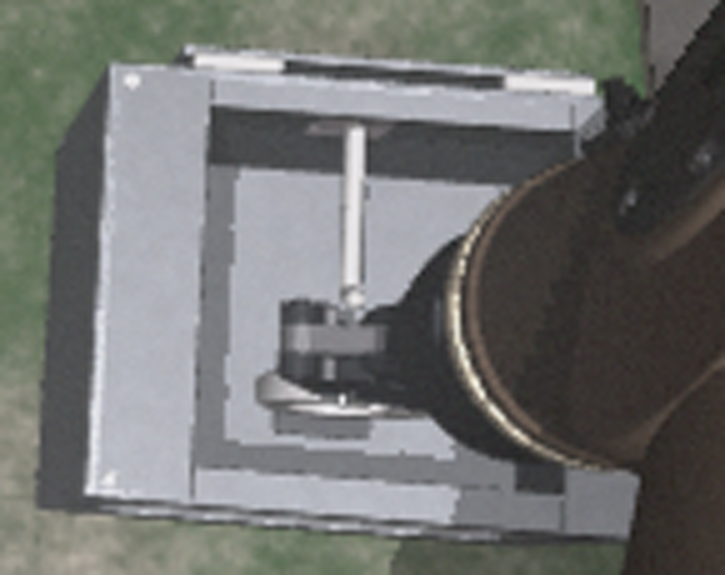

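step_arm(targets=[{"xyz":[0.001,0,-0.004],"delta_rot":[0,0,0]},{"xyz":[0.001,0,-0.012],"delta_rot":[0,0,0]},{"xyz":[0.001,0,-0.022],"delta_rot":[0,0,0]},{"xyz":[0.001,0,-0.032],"delta_rot":[0,0,0]},{"xyz":[0.001,0,-0.042],"delta_rot":[0,0,0]},{"xyz":[0.001,0,-0.052],"delta_rot":[0,0,0]},{"xyz":[0.001,0,-0.062],"delta_rot":[0,0,0]},{"xyz":[0.001,0,-0.07],"delta_rot":[0,0,0]},{"xyz":[0.001,0,-0.075],"delta_rot":[0,0,0]},{"xyz":[0.001,0,-0.075],"delta_rot":[0,0,0]},{"xyz":[0.001,0,-0.075],"delta_rot":[0,0,0]}])

```text
t: 9.3
tcp_pos: [0.5826, -0.237, 0.2488]
tool_rot: [0.526, -0.525, -0.473, 0.473]
wrist_force: [0.5, 0.3, -2.4]
gripper_width: 0.0237
```

Run:
```python
from snap import *
o,M=state(); L=snap("scene","s7")
cv2.imwrite("pics/s7c.png",cv2.resize(L[0][160:340,300:500],(667,600),interpolation=2))
L=snap("wrist","w7")
```

```text
9.3 [ 0.5826 -0.237   0.2488] [ 0.5  0.3 -2.4] [-0.01  0.51  0.46  1.66 -0.26  1.03  2.  ] 0.02369379585806707
[[ 1.048e-01 -4.000e-04 -9.945e-01]
 [ 9.945e-01  1.000e-04  1.048e-01]
 [ 0.000e+00 -1.000e+00  5.000e-04]]
```

View pics/s7c.png

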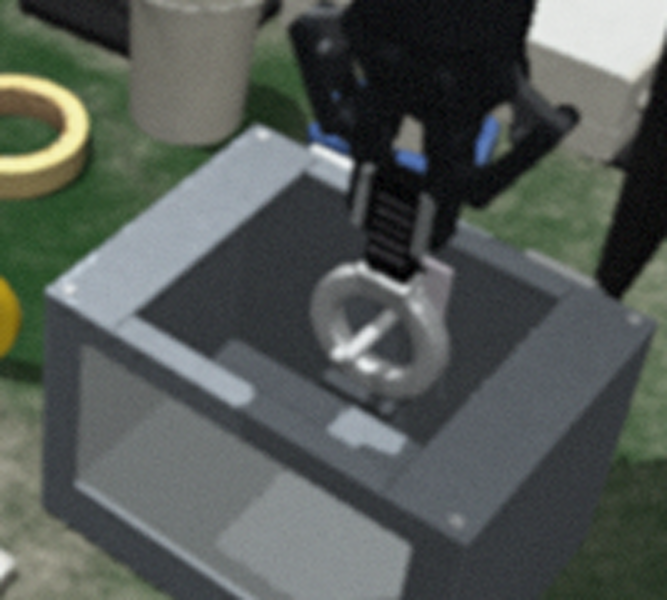

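View pics/w7.png

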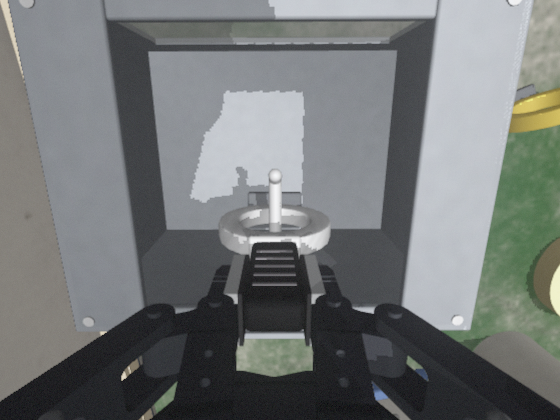

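step_arm(targets=[{"xyz":[0,0.003,0],"delta_rot":[0,0,0]},{"xyz":[0,0.006,0],"delta_rot":[0,0,0]},{"xyz":[0,0.009,0],"delta_rot":[0,0,0]},{"xyz":[0,0.012,0],"delta_rot":[0,0,0]},{"xyz":[0,0.014,0],"delta_rot":[0,0,0]},{"xyz":[0,0.015,0],"delta_rot":[0,0,0]},{"xyz":[0,0.015,0],"delta_rot":[0,0,0]},{"xyz":[0,0.015,0],"delta_rot":[0,0,0]}])

```text
t: 10.2
tcp_pos: [0.5829, -0.2369, 0.234]
tool_rot: [-0.525, 0.526, 0.473, -0.473]
wrist_force: [0.2, 0.5, -1.6]
gripper_width: 0.0234
```

step_arm(targets=[{"xyz":[0,0.001,0],"delta_rot":[0,0,0]},{"xyz":[0,0.001,0],"delta_rot":[0,0,0]},{"xyz":[0,0.001,0],"delta_rot":[0,0,0]}])

```text
t: 10.5
tcp_pos: [0.5829, -0.2369, 0.2329]
tool_rot: [0.526, -0.526, -0.473, 0.473]
wrist_force: [0.2, 0.1, -3.5]
gripper_width: 0.0231
```

step_arm(targets=[{"xyz":[0,0.001,0],"delta_rot":[0,0,0]},{"xyz":[0,0.001,0],"delta_rot":[0,0,0]},{"xyz":[0,0.001,0],"delta_rot":[0,0,0]}])

```text
t: 10.8
tcp_pos: [0.5829, -0.2369, 0.2319]
tool_rot: [0.526, -0.525, -0.473, 0.473]
wrist_force: [0.5, 0.6, -3.4]
gripper_width: 0.0231
```

Still free (about −3.3 N, the gauge's weight). Go on by 1 mm.

step_arm(targets=[{"xyz":[0,0.001,0],"delta_rot":[0,0,0]},{"xyz":[0,0.001,0],"delta_rot":[0,0,0]},{"xyz":[0,0.001,0],"delta_rot":[0,0,0]}])

```text
t: 11.1
tcp_pos: [0.583, -0.237, 0.2314]
tool_rot: [-0.525, 0.526, 0.473, -0.473]
wrist_force: [-1.8, 0.2, 4.9]
gripper_width: 0.0233
```

step_arm(targets=[{"xyz":[0,0.0007,0],"delta_rot":[0,0,0]},{"xyz":[0,0.0007,0],"delta_rot":[0,0,0]},{"xyz":[0,0.0007,0],"delta_rot":[0,0,0]}])

```text
t: 11.4
tcp_pos: [0.5831, -0.237, 0.2312]
tool_rot: [-0.525, 0.526, 0.473, -0.473]
wrist_force: [-2.4, 1.9, 9.0]
gripper_width: 0.0231
```

step_arm(targets=[{"xyz":[0,-0.001,0],"delta_rot":[0,0,0]},{"xyz":[0,-0.001,0],"delta_rot":[0,0,0]},{"xyz":[0,-0.001,0],"delta_rot":[0,0,0]}])

```text
t: 11.7
tcp_pos: [0.583, -0.2369, 0.2313]
tool_rot: [-0.525, 0.526, 0.473, -0.473]
wrist_force: [-1.0, 0.6, 3.7]
gripper_width: 0.0234
```

step_arm(targets=[{"xyz":[0,0,0],"delta_rot":[0,0,0]},{"xyz":[0,0,0],"delta_rot":[0,0,0]},{"xyz":[0,0,0],"delta_rot":[0,0,0]},{"xyz":[0,0,0],"delta_rot":[0,0,0]},{"xyz":[0,0,0],"delta_rot":[0,0,0]},{"xyz":[0,0,0],"delta_rot":[0,0,0]}], fingers=60)

```text
t: 12.3
tcp_pos: [0.5829, -0.2368, 0.2312]
tool_rot: [0.526, -0.525, -0.473, 0.473]
wrist_force: [0.4, 0.8, -0.5]
gripper_width: 0.0512
```

Run:
```python
from snap import *
o,M=state(); L=snap("scene","s8")
cv2.imwrite("pics/s8c.png",cv2.resize(L[0][160:340,300:500],(667,600),interpolation=2))
L=snap("wrist","w8")
```

```text
12.3 [ 0.5829 -0.2368  0.2312] [ 0.4  0.8 -0.5] [-0.    0.53  0.46  1.68 -0.27  1.    2.01] 0.05120655016537604
[[ 1.047e-01 -0.000e+00 -9.945e-01]
 [ 9.945e-01  1.000e-04  1.047e-01]
 [ 1.000e-04 -1.000e+00  0.000e+00]]
```

View pics/s8c.png

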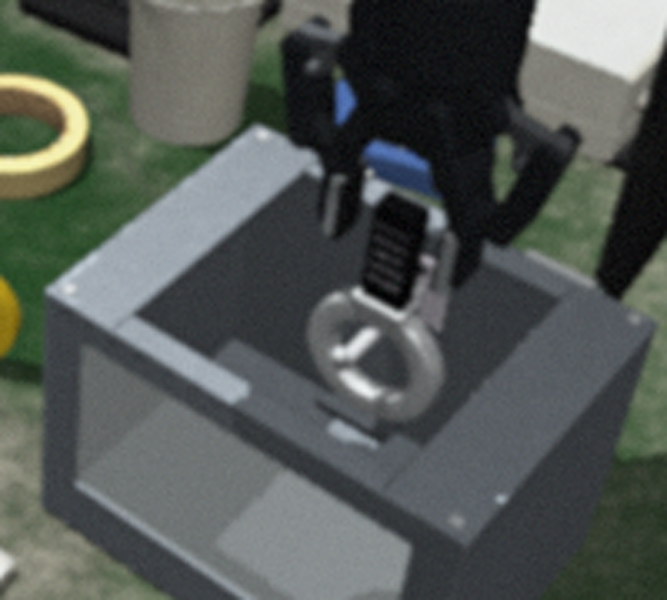

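View pics/w8.png

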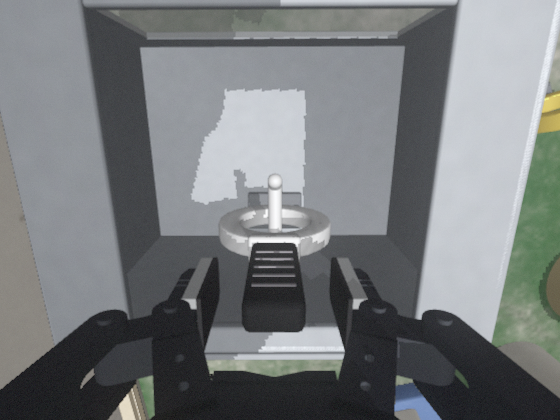

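step_arm(targets=[{"xyz":[0,-0.01,0],"delta_rot":[0,0,0]},{"xyz":[0,-0.03,0],"delta_rot":[0,0,0]},{"xyz":[0,-0.055,0],"delta_rot":[0,0,0]},{"xyz":[0,-0.08,0],"delta_rot":[0,0,0]},{"xyz":[0,-0.105,0],"delta_rot":[0,0,0]},{"xyz":[0,-0.12,0],"delta_rot":[0,0,0]},{"xyz":[0,-0.12,0],"delta_rot":[0,0,0]},{"xyz":[0,-0.12,0],"delta_rot":[0,0,0]},{"xyz":[0,-0.12,0],"delta_rot":[0,0,0]},{"xyz":[0,-0.12,0],"delta_rot":[0,0,0]},{"xyz":[0,-0.12,0],"delta_rot":[0,0,0]},{"xyz":[0,-0.12,0],"delta_rot":[0,0,0]}])

```text
t: 13.6
tcp_pos: [0.5828, -0.2368, 0.3507]
tool_rot: [0.526, -0.525, -0.473, 0.473]
wrist_force: [-0.2, 0.8, -0.1]
gripper_width: 0.0509
```

```bash
cat > meas.py <<'E'
from snap import *
o,M=state(); 
th=np.deg2rad(-6);c=np.array([[np.cos(th),np.sin(th)],[-np.sin(th),np.cos(th)]])
for cam in ("scene","wrist"):
    L=snap(cam,sys.argv[1]+cam[0]);P=L[4]
    H=np.dstack([(P[...,:2]-[.5805,-.2357])@c.T,P[...,2]-.1145])*1000
    for lo in np.arange(20,85,8):
        m=(H[...,2]>lo)&(H[...,2]<lo+8)&(abs(H[...,0])<45)&(abs(H[...,1])<32)&(L[1]>0)
        k=H[m]
        if len(k)>5: print(cam,lo,len(k),np.percentile(k,2,axis=0).round(1),np.percentile(k,98,axis=0).round(1))
    if cam=="scene": cv2.imwrite(f"pics/{sys.argv[1]}c.png",cv2.resize(L[0][160:340,300:500],(667,600),interpolation=2))
E
python3 meas.py a9
```

```text
13.6 [ 0.5828 -0.2368  0.3507] [-0.2  0.8 -0.1] [-0.03  0.43  0.5   1.52 -0.21  1.24  1.96] 0.0509293523338246
[[ 1.048e-01 -8.000e-04 -9.945e-01]
 [ 9.945e-01  1.000e-04  1.048e-01]
 [ 1.000e-04 -1.000e+00  8.000e-04]]
scene 20 165 [ -8.1 -31.2  20. ] [42.8  9.9 27.8]
scene 28 88 [ -6.8 -27.7  28.2] [42.5 10.2 35.8]
scene 36 123 [ -6.6 -30.7  36.3] [43.  29.8 43.9]
scene 44 180 [ -6.7 -30.7  44.1] [44.6 31.1 51.5]
scene 52 66 [ -6.8 -11.8  52.3] [ 4.5 10.5 59.8]
scene 60 66 [ -7.3 -12.2  60.4] [ 2.4 10.3 67.8]
scene 68 70 [ -6.7 -12.1  68.2] [ 4.3 10.9 75.9]
scene 76 105 [ -6.5 -11.4  76.6] [ 7.3 11.4 80.9]
wrist 20 165 [ -5.5 -13.5  20. ] [39.6 13.7 26.7]
wrist 28 65 [ -4.6 -11.3  28.6] [-2.1 10.6 35.7]
wrist 36 295 [ -4.2 -30.6  36.4] [43.9 31.  43.9]
wrist 44 1081 [ -4.3 -30.5  44.1] [44.6 30.5 51. ]
wrist 52 72 [ -4.4 -11.6  52. ] [-1.6 10.9 59.9]
wrist 60 84 [ -4.5 -11.1  60.1] [-2.1 10.9 67.9]
wrist 68 109 [ -4.5 -11.4  68.1] [-1.9 10.6 75.8]
wrist 76 606 [ -3.9 -11.6  76.8] [ 8.8 11.  81.1]
```

View pics/a9c.png

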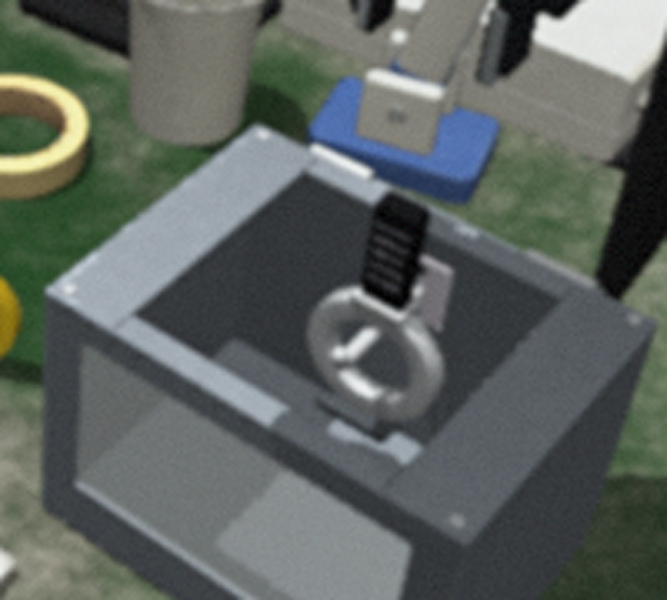

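View pics/a9w.png

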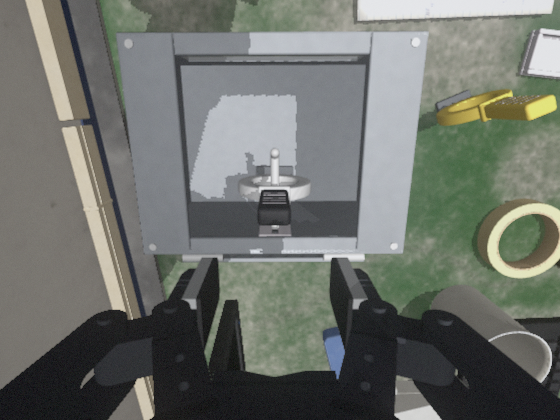

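step_arm(targets=[{"xyz":[0,-0.02,0],"delta_rot":[0,0,0]},{"xyz":[0,-0.02,0],"delta_rot":[0,0,0]},{"xyz":[0,-0.02,0],"delta_rot":[0,0,0]},{"xyz":[0,-0.02,0],"delta_rot":[0,0,0]},{"xyz":[0,-0.02,0],"delta_rot":[0,0,0]},{"xyz":[0,-0.02,0],"delta_rot":[0,0,0]},{"xyz":[0,-0.02,0],"delta_rot":[0,0,0]},{"xyz":[0,-0.02,0],"delta_rot":[0,0,0]}])

```text
t: 14.5
tcp_pos: [0.5828, -0.2369, 0.371]
tool_rot: [0.526, -0.525, -0.473, 0.473]
wrist_force: [1.3, 0.5, 0.4]
gripper_width: 0.0513
```

```bash
python3 meas.py b9 | grep -E "^wrist (2|6|7)"
python3 - <<'E'
from h import *
from workcell import ctrl
P0=load("scene0")[4];P1=load("b9s")[4]
for P in(P0,P1):
    m=(np.hypot(P[...,0]-.507,P[...,1]-.213)<.03)&(P[...,2]>.09); print(P[m].mean(0).round(4))
ctrl.hand_in()
E
```

```text
wrist 20 142 [ -5.5 -13.5  20.1] [15.2 13.7 27.5]
wrist 28 40 [ -4.2 -11.   28.6] [-2.8 10.6 35.8]
wrist 60 68 [ -4.2 -11.4  60.1] [-2.1 11.  67.7]
wrist 68 78 [ -4.3 -10.9  68.2] [-2.2 11.  75.7]
wrist 76 522 [ -4.  -11.9  76.6] [ 8.9 11.2 81.1]
[0.5066 0.2136 0.1109]
[0.5066 0.2139 0.1113]
the job is handed in; nothing more can be done
```

The larger ring gauge now hangs by its ring on the hook inside the cabinet. The job was handed in at about 14.6 s of the 45 s allowed; no verdict is reported. I took the gauge from the rack by its black handle and lowered it through the hatch in front of the hook's tip. I then threaded the ring over the tip, set it on the bar and withdrew the gripper straight up.

**Last checks** (two sets of pictures about 1 s apart, wrist camera figures):
- **Position:** the gauge's middle is about 2 mm along the bar from `hook_place`, 0 mm sideways, and about 10.5 mm above the bar axis.
- **Upright and still:** there was no visible tilt, and the position did not change between the two looks. I saw it clear of the walls in the pictures.
- **Small gauge:** it moved less than 1 mm by measurement.
- **Gripper:** it ended about 100 mm above the gauge, touching nothing.
- **Forces:** the highest wrist force I read was about 9 N, when the ring settled on the bar. I saw no sign of contact with the cabinet walls or roof, but that contact force is not measured directly.

One move call was refused because I left out a required field; I resent it and nothing was affected. No check failed or disagreed.

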